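# Set the bench dust-pickup damper half open

## Task

Set the damper of the wide dust pickup (the one with the broad rectangular hood) half open: swing its lever to the thick middle mark of its dial, half-way between across the duct and along it, and let go. Leave the lever of the narrow pickup as it is.

Things in the scene. Friction and masses are not known exactly. Their poses are not given: they have to be found in the camera images.
- wide_damper (a joint): Damper lever of the wide pickup, turning about a vertical axis. 0 rad = shut: across the duct, pointing right as seen looking along the duct from mouth to elbow. Grows clockwise seen from above to 1.57 = open: along the duct, pointing to the mouth; stops at both ends. Half open = 0.785. Starts at 0 to 0.35. Held by friction (0.12 N m, about 1.5 N at the grip), no spring: stays where left.
- wide_grip (a point): Centre of the upright black grip at the end of the wide pickup's lever: a round post of 22 mm diameter, 48 mm high (24 mm above and below this point), standing on the flat steel lever bar (15 mm wide, 5 mm thick, below the post). 157 mm above the bench, 90 mm from the hinge axis; moves with the lever. Nothing else stands within 40 mm of it or rises above it.
- wide_pivot (a point): Point on the lever's vertical hinge axis, level with the grip's centre (157 mm up), over the duct's middle. The wide pickup: bare metal duct, 100 mm diameter, fixed on the bench, rectangular hood 150 mm wide towards the robot, elbow down into the bench behind. Under the lever a white dial, 144 mm diameter, with thick black marks at shut, half open (thickest), open; thin ones at the quarters.
- narrow_grip (a point): Centre of the like black grip (22 mm diameter, 48 mm high) on the lever of the other, narrow pickup: a metal duct of 63 mm diameter with a small round mouth. 124 mm above the bench, 75 mm from its hinge axis. It stands at any angle and is not to be moved.

How it is judged:
At the end, for the whole second after the job is handed in: The wide pickup's lever stands still at 0.785 rad (half open) within 0.19 rad (11 degrees), and the grip of the narrow pickup's lever is within 12 mm of where it began (value of joint wide_damper between 0.595 and 0.975 rad and velocity of joint wide_damper between -0.05 and 0.05 rad/s and distance of narrow_grip from where it was at the start of the episode below 0.012 m); the robot touches nothing.
It fails at once if the narrow pickup's lever is moved (its grip by more than 20 mm) (distance of narrow_grip from where it was at the start of the episode above 0.02 m).
It also fails if it takes over 29 s, if anything falls off the work surface, if the arm or the gripper's body presses on something with over 40 N, if the wrist force passes 120 N, or if a joint passes its speed limit or range.

## Robot

A 6-joint arm with a two-finger parallel gripper is mounted at the origin on the work surface. World frame = base frame: x ahead of the robot, y to its left, z up, the work surface at z = 0. Lengths are in m, angles in rad, forces in N, time in s.
With the tool pointing down it reaches from about 0.25 to 0.775 m from the base axis. Payload 4 kg.
Tool frame: the origin (TCP) lies between the finger pads; the fingertips stand 25 mm ahead of it and the grasp point (between the pads) lies 6 mm ahead of it (robot.tip_reach is the z of the fingertips in the tool frame, in m); z points along the fingers, y is the line along which they close (so a half turn about z gives the same grasp; the last joint's range is limited). The gripper opens to 94 mm and grips with 3 to 60 N. Pads are 16 mm wide; open, the fingers measure 119 mm over their backs; the gripper's body (75 mm by 177 mm) begins 78 mm behind the grasp point.
Start: joints at [-1.352, 0.087, 1.371, -0, 1.684, -0.103], TCP at [0.174, -0.522, 0.231] pointing down, gripper open.
Joint ranges: [-3.1, 3.1], [-0.76, 2.03], [0.27, 2.55], [-1.08, 4.22], [0.17, 2.65], [-2.57, 2.57]. Speed limits (rad/s): [2.79, 2.79, 3.14, 3.14, 3.14, 3.14].

## Interface

Orientations are given as [roll, pitch, yaw] about the fixed x, y, z axes, in that order (R = Rz(yaw) Ry(pitch) Rx(roll)).
In Python, from bench import robot gives the robot as it stands. The module is installed in compiled form; this text tells all that it offers.
- The arm moves only by the shell command python3 -m handwheel 'ROWS'. ROWS is JSON, a list of rows, each a list of 3 entries, a list of its own where there are three numbers: the turn, a rotation vector about the world's x, y, z in units of 90 degrees (1.0 is 90 degrees), then the shift along the world's x, y, z in units of 0.05 m (1.0 is 0.05 m), then the closure, from 0 (fully open) to 1 (shut). A call has 1 to 5 rows; each row shifts and turns the commanded pose from where the row before left it; what a row does not reach is not made up. A row lasts 1/10 s, in which the tool goes at most 50 mm and 8.59 degrees, less where a joint would pass 70% of its speed; a pose out of reach is approached as far as the arm can. A call with a number of a shift or a turn outside -1 to 1 is refused whole. A call with a gripper value outside its range is refused whole. The fingers move at their own pace and stop on an object; the grip force is fixed at half the most. Time passes only in rows, so rows that do not move let the fingers close. It gives the time, the measured TCP pose, the force, the opening and the grip force at its end, in the units of the state.
- robot.get_obs(): the state, without advancing time (a new reading comes with each control period).
- robot.snapshot(name): name is "scene" or "top" or "wrist"; returns (picture, depth): 400x640x3 uint8, red, green, blue; 400x640 float32, m along the optical axis (not along the pixel's ray), 0 where there is no reading.
- robot.calibration(name): a dict with "mtx" (3x3 intrinsics, pixels), "extrinsics" (4x4, takes a point from camera to world coordinates); the wrist camera has in their place "hand_eye" (4x4, takes a point from camera to tool coordinates, whose origin is the TCP and whose axes are the flange's). Camera axes: x right, y down, z forward; pixel columns grow to the right and rows downward; lengths in m; the calibration is good to about 2 mm. A picture is of the moment at which its call begins: read the wrist's pose just before it. calibration takes no time and is no camera call.
- robot.close_job(): hands the job in; it is judged then, once.
Trained networks look in the newest picture that a camera, given by its name, has taken for a name from the list of things; names that differ only in an ending like _2 or _b are one class to them, and where a whole thing is asked for, a point or a joint stands for the part that bears it (a point fixed in the world has none). Each returns a list of dicts, best first, with "p" (0 to 1); they miss things now and then, are a little off and sometimes report something else, mostly with a low value. They report only what shows in the picture. A call takes as long as a camera call.
- robot.boxes_of(query, camera): "bbox" ([left, top, right, bottom] in pixels, round what is visible of it).
The state is a dict: "time": time; "joint_positions": joint angles; "qvel": joint speeds; "joint_torque": joint torques, N m; "tool_pos": TCP position; "ee_rot": TCP orientation; "wrist_force": force on the tool from outside, world axes, zero at the start; "wrist_torque": the same for the moment, N m; "width": finger opening in m; "finger_force": force on a finger pad.
Only numpy, scipy, OpenCV 4.12 (cv2) and the standard library are available. Lean on these libraries where they do the work, as an engineer would, in place of code of your own. Each camera call takes 0.05 s, during which the arm holds its last target. There are 200 camera calls.

## Working session

There is one attempt and no reset: what is moved stays moved. The work goes in short steps, Python scripts to look and compute and a shell command to move; the robot and the scene stay as the last step left them, time stands still between calls to the robot, and variables do not carry over. Pictures are saved under pics/ and viewed, at most 10 in all, crops included, and the job is handed in when it is done.

```bash
mkdir -p pics; cat > h.py <<'E'
import numpy as np,cv2
from bench import robot
def world(cam,u,v,d):
    c=robot.calibration(cam);K=np.array(c["mtx"]);T=np.array(c["extrinsics"])
    p=np.stack([(u-K[0,2])*d/K[0,0],(v-K[1,2])*d/K[1,1],d],-1)
    return p@T[:3,:3].T+T[:3,3]
def snap(cam,name):
    im,d=robot.snapshot(cam);cv2.imwrite(f"pics/{name}.png",im[:,:,::-1]);return im,d
E
python3 - <<'E'
from h import *
for c in("top","scene"):
    im,d=snap(c,c+"0");np.save(c+"0.npy",d)
    for q in("wide_grip","narrow_grip","wide_damper"):
        for b in robot.boxes_of(q,c)[:3]:
            x0,y0,x1,y1=b["bbox"];u,v=(x0+x1)/2,(y0+y1)/2;dd=d[int(v),int(u)]
            print(c,q,round(b["p"],2),np.round(b["bbox"]),world(c,u,v,dd).round(3))
o=robot.get_obs();print(o["time"],o["tool_pos"],o["ee_rot"])
E
```

```text
top wide_grip 0.87 [201. 235. 256. 249.] [0.515 0.138 0.133]
top narrow_grip 0.64 [358. 183. 410. 205.] [ 0.571 -0.207  0.103]
top wide_damper 0.97 [197. 236. 253. 248.] [0.517 0.146 0.13 ]
scene wide_grip 0.75 [337. 161. 373. 179.] [0.515 0.147 0.133]
scene narrow_grip 0.81 [245. 266. 299. 288.] [ 0.566 -0.195  0.09 ]
scene wide_damper 0.87 [337. 159. 373. 184.] [0.516 0.146 0.13 ]
0.4 [ 0.17392406 -0.52171729  0.23031506] [-3.14132192e+00 -2.38623034e-05  3.21786747e-01]
```

View pics/top0.png

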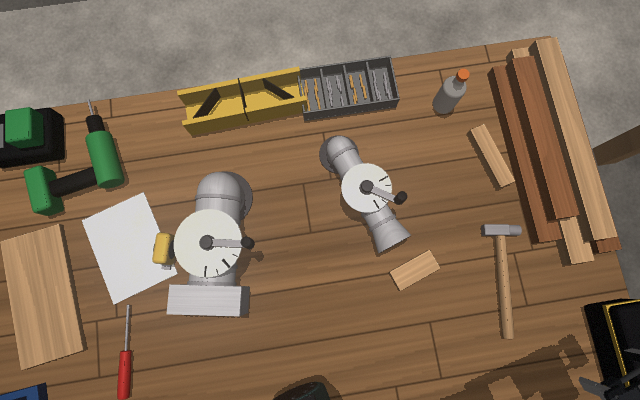

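View pics/scene0.png

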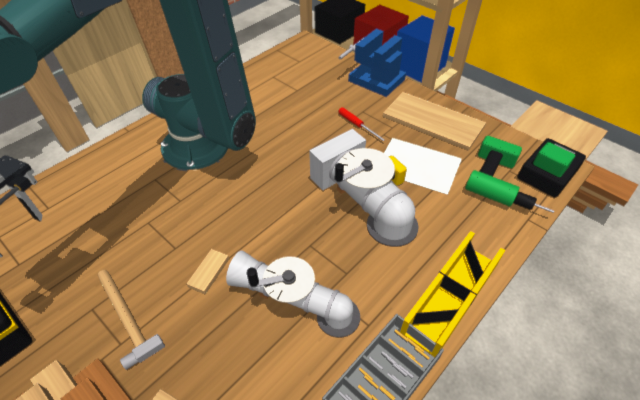

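```bash
python3 - <<'E'
from h import *
d=np.load("top0.npy")
v,u=np.mgrid[0:400,0:640];P=world("top",u,v,d)
for n,(x0,y0,x1,y1),z in(("wide",(160,190,300,300),.165),("narrow",(330,150,440,240),.132)):
    p=P[y0:y1,x0:x1].reshape(-1,3);q=p[(p[:,2]>z)&(p[:,2]<.3)]
    print(n,len(q),q.mean(0).round(3),q.min(0).round(3),q.max(0).round(3))
    # dial: 
E
```

```text
wide 103 [0.504 0.094 0.18 ] [0.494 0.085 0.165] [0.516 0.104 0.184]
narrow 94 [ 0.553 -0.233  0.146] [ 0.543 -0.244  0.134] [ 0.564 -0.224  0.151]
```

The pictures show the wide dial at about (208,242) in the top view. Its lever points right, with the grip at (248,242), and the mouth faces down, so the lever is near shut. The narrow pickup's dial is at (367,188). Next I need the pivot and the dial directions.

```bash
python3 - <<'E'
from h import *
d=np.load("top0.npy");im=cv2.imread("pics/top0.png")
v,u=np.mgrid[0:400,0:640];P=world("top",u,v,d)
box=np.zeros((400,640),bool);box[195:290,165:260]=1
z=P[...,2];m=box&(z>.118)&(z<.136)&(im.min(2)>150)
zd=np.median(z[m]);print("dial z",zd,m.sum())
m&=abs(z-zd)<.006
n,l,st,c=cv2.connectedComponentsWithStats(m.astype(np.uint8));k=1+st[1:,4].argmax()
pts=np.argwhere(l==k)[:,::-1]
h=cv2.convexHull(pts.astype(np.int32))[:,0]
w=world("top",h[:,0],h[:,1],d[h[:,1],h[:,0]])
from scipy.optimize import least_squares
r=least_squares(lambda a:np.hypot(w[:,0]-a[0],w[:,1]-a[1])-a[2],[.51,.18,.072],loss="soft_l1",f_scale=.002).x
print("pivot,r",r)
g=np.array([.504,.094]);print("lever len,dir",np.hypot(*(g-r[:2])),np.arctan2(*(g-r[:2])[::-1]))
# rectified dial: brightness along directions (world angle) at radius
T=np.linalg.inv(robot.calibration("top")["extrinsics"]);K=np.array(robot.calibration("top")["mtx"])
gray=cv2.cvtColor(im,6).astype(np.float32)
def pix(p):
    q=p@T[:3,:3].T+T[:3,3];q=q@K.T;return q[...,:2]/q[...,2:]
a=np.deg2rad(np.arange(-240,120,3))
rr=np.linspace(.054,.066,7)
A,R=np.meshgrid(a,rr);p=np.stack([r[0]+R*np.cos(A),r[1]+R*np.sin(A),0*A+zd],-1);q=pix(p).astype(np.float32)
s=cv2.remap(gray,q[...,0],q[...,1],1).mean(0)
print([(int(round(np.rad2deg(x))),int(y)) for x,y in zip(a,s) if y<195])
# hood front edge direction
hm=np.zeros((400,640),bool);hm[280:322,155:260]=1;hm&=(z>.06)&(z<.2)
hp=np.argwhere(hm)[:,::-1].astype(np.int32)
W=P[hm][:,:2].astype(np.float32);b=cv2.minAreaRect(W);print(b)
cv2.imwrite("pics/dial.png",cv2.resize(im[190:330,150:270],None,fx=4,fy=4,interpolation=2))
E
```

```text
dial z 0.12329190073574237 3355
pivot,r [0.52311676 0.18356371 0.07156193]
lever len,dir 0.09158115313723243 -1.781083910235826
[(-192, 118), (-189, 145), (-168, 144), (-147, 90), (-144, 81), (-123, 150), (-108, 131), (-105, 165), (-102, 166), (-99, 165), (-96, 164)]
((0.41312646865844727, 0.20392107963562012), (0.15083959698677063, 0.0722813755273819), 79.47737884521484)
```

View pics/dial.png

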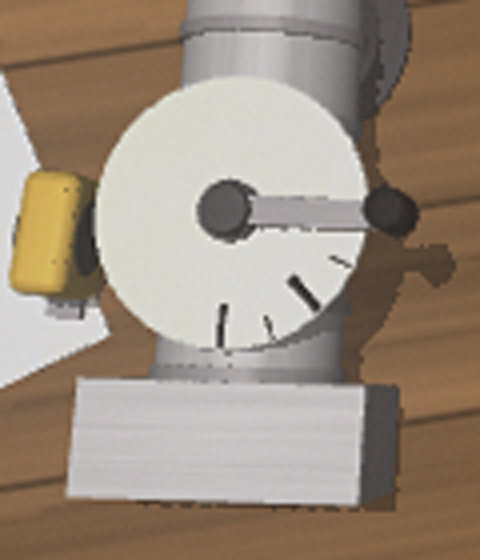

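The dial marks are clear, in world directions: open −191°, half −145.5°, and shut should be −101°. The lever is at −102°, so almost shut. The half-open grip position is about (0.449, 0.133). I'll go above the grip first, with the fingers closing tangentially.

```bash
python3 -m handwheel '[[[0,0,0.066],[0.44,0.82,0],0.4],[[0,0,0.066],[0.44,0.82,0],0.4],[[0,0,0.066],[0.44,0.82,0],0.4],[[0,0,0.066],[0.44,0.82,0],0.4],[[0,0,0.066],[0.44,0.82,0],0.4]]'; python3 -m handwheel '[[[0,0,0.066],[0.44,0.82,0],0.4],[[0,0,0.066],[0.44,0.82,0],0.4],[[0,0,0.066],[0.44,0.82,0],0.4],[[0,0,0.066],[0.44,0.82,0],0.4],[[0,0,0.066],[0.44,0.82,0],0.4]]'; python3 -m handwheel '[[[0,0,0],[0.44,0.82,0],0.4],[[0,0,0],[0.44,0.82,0],0.4],[[0,0,0],[0.44,0.82,0],0.4],[[0,0,0],[0.44,0.82,0],0.4],[[0,0,0],[0.44,0.82,0],0.4]]'; python3 -m handwheel '[[[0,0,0],[0,0,0],0.4],[[0,0,0],[0,0,0],0.4]]'
python3 - <<'E'
from h import *
o=robot.get_obs();p,e=np.array(o["tool_pos"]),o["ee_rot"];print(o["time"],p,e,o["width"])
from scipy.spatial.transform import Rotation as R
im,d=snap("wrist","w1");c=robot.calibration("wrist");K=np.array(c["mtx"]);H=np.array(c["hand_eye"])
v,u=np.mgrid[0:400,0:640];q=np.stack([(u-K[0,2])*d/K[0,0],(v-K[1,2])*d/K[1,1],d],-1)
q=q@H[:3,:3].T+H[:3,3];W=q@R.from_euler("xyz",e).as_matrix().T+p
s=(d>0)&(abs(W[...,2]-.181)<.006)&(np.hypot(W[...,0]-.504,W[...,1]-.094)<.03)
print("grip top",s.sum(),W[s].mean(0) if s.any() else 0)
d=np.load("top0.npy");P=world("top",u,v,d);print("hood z",np.median(P[288:305,180:235,2]))
E
```

```text
time: 0.9
tool_pos: [0.2844, -0.3152, 0.2306]
ee_rot: [3.141, 0.0, 0.844]
wrist_force: [0.4, -0.2, 0.1]
width: 0.0583
finger_force: 0.0
time: 1.4
tool_pos: [0.3945, -0.11, 0.2309]
ee_rot: [3.14, 0.0, 1.363]
wrist_force: [0.1, -0.0, 0.2]
width: 0.0565
finger_force: 0.0
time: 1.9
tool_pos: [0.5045, 0.0952, 0.2307]
ee_rot: [3.141, 0.0, 1.359]
wrist_force: [0.3, -0.7, -1.4]
width: 0.0566
finger_force: 0.0
time: 2.1
tool_pos: [0.5038, 0.0938, 0.2301]
ee_rot: [-3.141, 0.001, 1.361]
wrist_force: [0.3, -0.1, -1.1]
width: 0.0561
finger_force: 0.0
2.1 [0.50384545 0.09380647 0.23005824] [-3.14063502e+00  1.02215730e-03  1.36073278e+00] 0.05611374190581594
grip top 975 [0.50503318 0.09707253 0.18112705]
hood z 0.11406320565223826
```

View pics/w1.png

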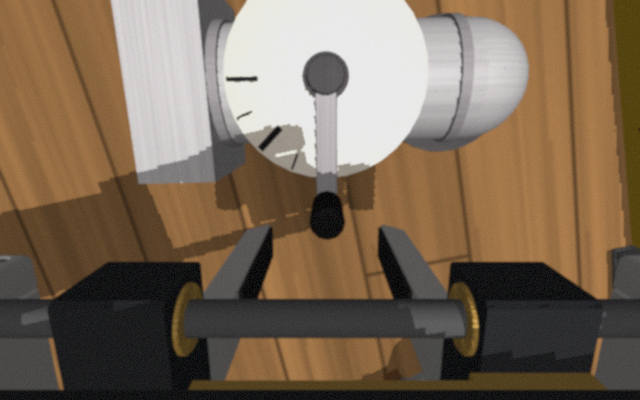

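The wrist view shows the grip at (327,215), midway between the fingers. The lever covers the shut mark and the thick half mark is at (270,138). I'll go down, about 2 mm further in y, and grasp.

```bash
python3 -m handwheel '[[[0,0,0],[0,0.04,-0.3],0.4],[[0,0,0],[0,0,-0.3],0.4],[[0,0,0],[0,0,-0.3],0.4],[[0,0,0],[0,0,-0.3],0.4],[[0,0,0],[0,0,0],0.4]]'; python3 -m handwheel '[[[0,0,0],[0,0,0],1],[[0,0,0],[0,0,0],1],[[0,0,0],[0,0,0],1],[[0,0,0],[0,0,0],1],[[0,0,0],[0,0,0],1]]'
```

```text
time: 2.65
tool_pos: [0.5019, 0.0946, 0.1668]
ee_rot: [-3.135, 0.002, 1.358]
wrist_force: [-1.6, 0.2, -0.3]
width: 0.0567
finger_force: 0.0
time: 3.15
tool_pos: [0.5044, 0.0952, 0.1711]
ee_rot: [3.14, -0.0, 1.359]
wrist_force: [0.2, -0.8, 0.9]
width: 0.0212
finger_force: 30.0
```

```bash
python3 -m handwheel '[[[0,0,-0.06],[-0.165,0.043,0],1],[[0,0,-0.06],[-0.163,0.06,0],1],[[0,0,-0.06],[-0.154,0.074,0],1],[[0,0,-0.06],[-0.149,0.09,0],1]]'; python3 -m handwheel '[[[0,0,-0.06],[-0.137,0.102,0],1],[[0,0,-0.06],[-0.127,0.114,0],1],[[0,0,-0.06],[-0.118,0.128,0],1],[[0,0,-0.06],[-0.103,0.136,0],1],[[0,0,0],[0,0,0],1]]'; python3 -m handwheel '[[[0,0,0],[0,0,0],1],[[0,0,0],[0,0,0],1]]'
```

```text
time: 3.55
tool_pos: [0.473, 0.1085, 0.1712]
ee_rot: [3.139, -0.001, 0.977]
wrist_force: [2.0, 0.2, -0.8]
width: 0.0216
finger_force: 30.0
time: 4.05
tool_pos: [0.4484, 0.1329, 0.1711]
ee_rot: [3.14, -0.001, 0.605]
wrist_force: [0.7, 0.1, 1.5]
width: 0.0216
finger_force: 30.0
time: 4.25
tool_pos: [0.4486, 0.1325, 0.1711]
ee_rot: [3.141, -0.001, 0.606]
wrist_force: [0.8, 0.4, 3.7]
width: 0.0214
finger_force: 30.0
```

The forces are low and the grip is where I wanted it. I'll open (about 57 mm), go straight up and look.

```bash
python3 -m handwheel '[[[0,0,0],[0,0,0],0.4],[[0,0,0],[0,0,0],0.4],[[0,0,0],[0,0,0],0.4],[[0,0,0],[0,0,0],0.4],[[0,0,0],[0,0,0],0.4]]'; python3 -m handwheel '[[[0,0,0],[0,0,0.3],0.4],[[0,0,0],[0,0,0.5],0.4],[[0,0,0],[0,0,0.6],0.4],[[0,0,0],[0,0,0.6],0.4],[[0,0,0],[0,0,0],0.4]]'
python3 - <<'E'
from h import *
from scipy.spatial.transform import Rotation as R
o=robot.get_obs();p,e=np.array(o["tool_pos"]),o["ee_rot"]
im,d=snap("wrist","w2");c=robot.calibration("wrist");K=np.array(c["mtx"]);H=np.array(c["hand_eye"])
v,u=np.mgrid[0:400,0:640];q=np.stack([(u-K[0,2])*d/K[0,0],(v-K[1,2])*d/K[1,1],d],-1)
q=q@H[:3,:3].T+H[:3,3];W=q@R.from_euler("xyz",e).as_matrix().T+p
s=(d>0)&(abs(W[...,2]-.181)<.006)&(np.hypot(W[...,0]-.449,W[...,1]-.133)<.03)
g=W[s].mean(0);a=np.rad2deg(np.arctan2(g[1]-.1836,g[0]-.5231))
print(o["time"],p,s.sum(),g,a,"lever rad",np.deg2rad(-101-a))
im,d=robot.snapshot("top");P=world("top",u,v,d)[150:240,330:440].reshape(-1,3);n=P[(P[:,2]>.132)&(P[:,2]<.16)];print("narrow",n.mean(0))
E
```

```text
time: 4.75
tool_pos: [0.448, 0.1325, 0.1703]
ee_rot: [-3.141, 0.001, 0.605]
wrist_force: [-0.9, 0.2, 0.3]
width: 0.0553
finger_force: 0.0
time: 5.25
tool_pos: [0.45, 0.1329, 0.2755]
ee_rot: [3.138, -0.008, 0.605]
wrist_force: [0.8, 0.3, 0.2]
width: 0.0562
finger_force: 0.0
5.25 [0.45003903 0.13293915 0.27546513] 670 [0.44923855 0.13400658 0.18117241] -146.12107164920744 lever rad 0.7875112623069377
narrow [ 0.5526109  -0.23319943  0.1463601 ]
```

View pics/w2.png

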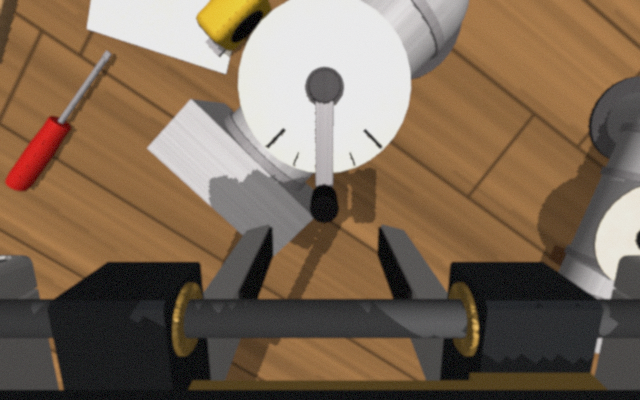

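The lever, with its grip at (324,203), now covers the half mark. It sits symmetrically between the open mark (276,137) and the shut mark (372,138), measuring 0.79 rad. The narrow grip hasn't moved and the arm is clear.

```bash
python3 -m handwheel '[[[0,0,0],[0,0,0],0.4],[[0,0,0],[0,0,0],0.4]]'; python3 -c "
from bench import robot
print(robot.close_job())"
```

```text
time: 5.55
tool_pos: [0.4474, 0.1324, 0.2685]
ee_rot: [-3.14, 0.003, 0.605]
wrist_force: [0.0, 0.5, -0.1]
width: 0.0562
finger_force: 0.0
the job is handed in; nothing more can be done
None
```

The job is handed in: the wide pickup's lever measured about 0.79 rad (half open) after release, the narrow lever had not moved, and the arm was clear of everything at about 5.6 s.

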